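# Close up the cork chest

## Robot

A 6-joint arm with a two-finger parallel gripper is mounted at the origin on a cart in front of the work surface, level with it; the furniture and walls round the work are solid. World frame = base frame: x ahead of the robot, y to its left, z up, the work surface at z = 0. Lengths are in mm, angles in rad, forces in N, time in s.
With the tool pointing down it reaches from about 400 to 925 mm from the base axis. Payload 12.5 kg.
Tool frame: the origin (TCP) lies on the mounting face of the last link; the fingertips stand 190 mm ahead of it and the grasp point (between the pads) lies 171 mm ahead of it (env.grasp_offset is the distance from the TCP to the grasp point, in mm); z points along the fingers, y is the direction in which the jaws open and shut (so a half turn about z gives the same grasp; the last joint's range is limited). The gripper opens to 95 mm and grips with 3 to 60 N. Pads are 20 mm wide; open, the fingers measure 119 mm over their backs; the gripper's body (75 mm by 180 mm) begins 59 mm behind the grasp point.
Start: joints at [-1.224, 0.491, 1.559, -0, 1.092, -0.106], TCP at [273.447, -562.007, 404.761] pointing down, gripper open.
Joint ranges: [-3.1, 3.1], [-0.84, 2.19], [0.05, 2.79], [-1.13, 4.28], [0.06, 2.93], [-2.69, 2.69]. Speed limits (rad/s): [2.22, 2.22, 2.79, 3.14, 3.14, 3.14].

## Interface

Orientations are given as [roll, pitch, yaw] about the fixed x, y, z axes, in that order (R = Rz(yaw) Ry(pitch) Rx(roll)).
In Python, from cell import env, viewer gives the robot as it stands.
- The arm moves only by the tool play_rows, never from a script. Its argument "increments" is a list of rows, each an object of numbers: "dx", "dy", "dz": the shift along the tool's x, y, z in mm; "rx", "ry", "rz": the turn, a rotation vector about the tool's x, y, z in units of 6 degrees (1.0 is 6 degrees). A call has 1 to 8 rows; each row is the pose to reach, as a shift and turn from the pose measured when the call began, along the tool's axes at that moment; what a row does not reach only later rows make up. A row lasts 1/12 s, in which the tool goes at most 41.7 mm and 7.16 degrees, less where a joint would pass 70% of its speed; a pose out of reach is approached as far as the arm can. A call with a gripper value outside its range is refused whole. "fingers" is the opening, from 0 (shut) to 1 (fully open), set as the call begins (left out, the last holds). The fingers move at their own pace and stop on an object; the grip force is fixed at half the most. Time passes only in rows, so rows that repeat a pose let the fingers close. It gives the time, the measured TCP pose, the force and the opening at its end, in the units of the state.
- env.state(): the state, without advancing time (a new reading comes with each control period).
- viewer.read_camera(name): name is "side" or "top"; returns a dict with "image" (384x512x3 uint8, red, green, blue), "fx", "fy", "cx", "cy" (pixels), "k1" (the pictures are not rectified: a ray, as slopes to the right and down, at radius r is drawn at 1 + k1 r^2 times it, then the intrinsics apply), "rvec" (rotation vector, rad) and "tvec" (3), from world to camera coordinates, as OpenCV has them. Camera axes: x right, y down, z forward; pixel columns grow to the right and rows downward; lengths in mm; the calibration is good to about 2 mm. A picture is of the moment at which its call begins. There is no depth.
- env.job_done(): hands the job in, once; it reports no verdict.
The state is a dict: "t": time; "joints": joint angles; "qvel": joint speeds; "tau": joint torques, N m; "eef_pos": TCP position; "tcp_rot": TCP orientation; "ft_force": force on the tool from outside, world axes, zero at the start; "moment": the same for the moment, N m; "opening": opening from 0.0 (shut) to 1.0 (fully open).
Only numpy, scipy, OpenCV 4.12 (cv2) and the standard library are available. Lean on these libraries where they do the work, as an engineer would, in place of code of your own. Each camera call takes 0.05 s, during which the arm holds its last target.

## Task

Close up the open wooden cork chest in front of the robot with the fingertips: first push its upright inner leaf all the way down over the corks, and only then swing the lid fully shut over it, without forcing either part. Leave the corks inside the chest, and leave the bottle stopper, the foil cutter and the brass drip ring beside the chest standing where they are.

Things in the scene. Friction and masses are not known exactly. Their poses are not given: they have to be found in the camera images.
- chest: The nearer, open walnut chest, 164 x 216 x 122 mm (x, y, z) when shut, fixed. Origin: centre of its underside, on the table; x points from the front (drawer, brass knob, nearest the robot) to the rear, z up. Turned up to 0.5 rad either way. Walls 8-9 mm thick, up to z = 108; compartment x -55 to 68, 194 mm wide, floor at z = 60 mm.
- leaf (a joint): Inner leaf: plain board 5 mm thick, 186 wide (y), reaching 112 mm from its hinge line inside the front wall (along y at chest x -51, z 94 mm). 0 = folded down level over the corks, against a stop; 1.57 = upright; limit 1.7, leaning to the front. Folds towards the rear (+x). Stiff: stays where left; about 1 N at its free edge moves it.
- leaf_hinge (a point): Middle of the leaf's hinge line (chest x -51, y 0, z 94 mm), halfway through its thickness.
- leaf_edge (a point): Middle of the leaf's free edge, 112 mm from the hinge line, on the face that looks forward when the leaf is upright and upward when it is folded down.
- chest_lid (a joint): Lid: board 12 mm thick, 216 wide (y), reaching 147 mm from its hinge line on top of the rear wall (along y at chest x 79.5, z 108 mm, level with the lid's underside). 0 = fully shut; 1.57 = upright; limit 1.745, leaning back. Stiff: stays where left, does not fall; about 2 N at its free edge moves it. It is blocked by the leaf while that is up.
- lid_hinge (a point): Middle of the lid's hinge line (chest x 79.5, y 0, z 108 mm).
- lid_edge (a point): Middle of the lid's free edge, 147 mm from the hinge line, on the outer face of the lid (upward when shut, to the rear when open).
- stopper: Bottle stopper, a round knob with a cork, 31 x 31 x 56 mm, loose, standing on the table beside the chest (30 mm or more from its side); origin at the centre of its underside. Not to be moved.
- foil_knife: Small black foil cutter, 33 x 46 x 14 mm, loose on the table beside the chest; origin at the centre of its underside. Not to be moved.
- collar: Brass drip ring, 44 mm across and 12 mm high, loose on the table beside the chest; origin at the centre of its underside. Not to be moved.
- inner_cork_1: Wine cork, 24 mm thick and 44 mm long, lying loose on the floor of the chest's compartment, well below the folded leaf; origin at its underside. It may roll a little there but stays in the chest.
- inner_cork_2: Wine cork, 24 mm thick and 44 mm long, lying loose on the floor of the chest's compartment, well below the folded leaf; origin at its underside. It may roll a little there but stays in the chest.
- inner_cork_3: Wine cork, 24 mm thick and 44 mm long, lying loose on the floor of the chest's compartment, well below the folded leaf; origin at its underside. It may roll a little there but stays in the chest.
Not all that is in view belongs to the job. Leave any green or pink look-alike of the inner_cork_1 alone.

How it is judged:
By the outcome, as a careful person would: the job done as asked, in the order asked, and still so for the second after the job is handed in, with the robot touching nothing.
It also fails if it takes over 50 s, if anything falls off the work surface, if the arm or the gripper's body presses on something with over 40 N, if the wrist force passes 120 N, or if a joint passes its speed limit or range.

## Working session

There is one attempt and no reset: what is moved stays moved. The work goes in short steps, Python scripts to look and compute and a tool call to move; the robot and the scene stay as the last step left them, time stands still between calls to the robot, and variables do not carry over. Pictures are saved under pics/ and viewed, and the job is handed in when it is done.

Besides the shell and the picture viewer there is one more tool, called after "Request:" by a JSON object that holds its "method" and its "body". play_rows: Moves the arm, as the interface text tells. Its arguments: {"type":"object","properties":{"increments":{"type":"array","items":{"type":"object","properties":{"dx":{"type":"number"},"dy":{"type":"number"},"dz":{"type":"number"},"rx":{"type":"number"},"ry":{"type":"number"},"rz":{"type":"number"}}}},"fingers":{"type":"number"}},"required":["increments"]}

```bash
ls; mkdir -p pics; python3 - <<'E'
from cell import env, viewer
import cv2
print(env.state())
for n in("side","top"):
    d=viewer.read_camera(n); cv2.imwrite(f"pics/{n}0.png",cv2.resize(d["image"][:,:,::-1],(800,600),interpolation=cv2.INTER_CUBIC))
    print(n,{k:v for k,v in d.items() if k!="image"})
E
```

```text
pics
{'t': 0.0, 'joints': array([-1.22362152e+00,  4.91550498e-01,  1.55948668e+00, -2.34324795e-05,
        1.09170934e+00, -1.05601835e-01]), 'qvel': array([-0.00163209, -0.00015345, -0.00202784,  0.00235246, -0.00180752,
       -0.00108269]), 'tau': array([-1.54287689e-03, -6.12641788e+01, -2.58177209e+01,  6.92458358e-02,
        4.81091451e-02, -1.03740260e-04]), 'eef_pos': array([ 273.41673212, -561.96902421,  404.15443832]), 'tcp_rot': array([-3.14044303e+00, -1.00956947e-04,  4.52787399e-01]), 'ft_force': array([-0.41115528,  1.13544931, -0.37923122]), 'moment': array([-0.00195121,  0.01241047, -0.00030954]), 'opening': 0.9965165979075559}
side {'fx': 475.2155075270839, 'fy': 475.2155075270839, 'cx': 251.3118551505621, 'cy': 185.23616384669927, 'k1': 0.021789609386332395, 'rvec': array([ 0.59781222, -2.59818091,  1.23473911]), 'tvec': array([ 498.98136011,  185.99684279, 1174.70877778])}
top {'fx': 435.9258165269153, 'fy': 435.9258165269153, 'cx': 254.0033927748446, 'cy': 192.29268455730136, 'k1': 0.028527641391990006, 'rvec': array([ 2.12304163, -2.13153024,  0.17675217]), 'tvec': array([  64.43935481,  518.0672578 , 1003.91472278])}
```

View pics/side0.png

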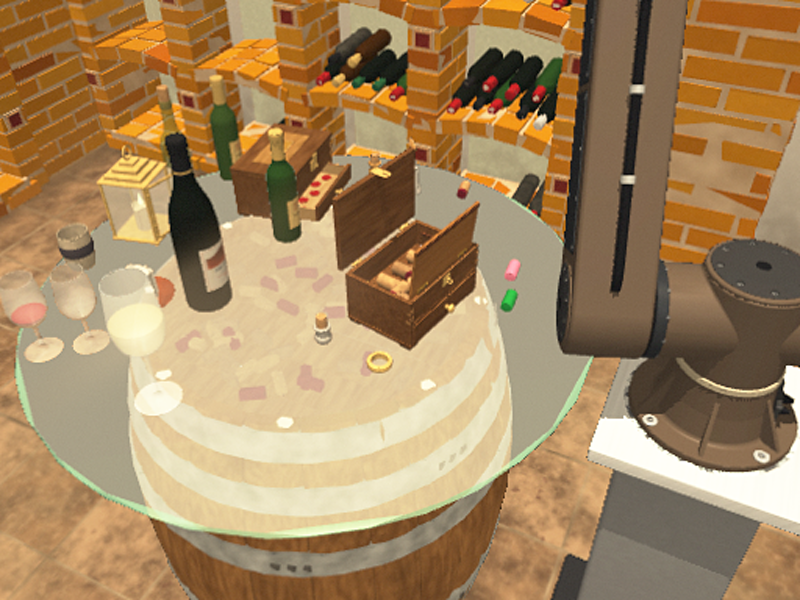

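View pics/top0.png

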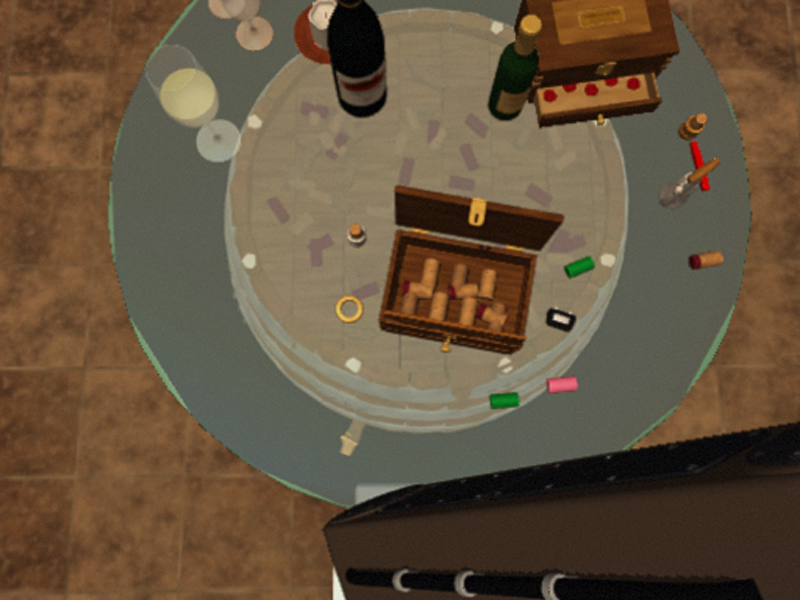

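The side picture (800x600) shows the open lid at about (375,210), the upright leaf at about (447,245) and the chest front corner at about (412,347). In the top picture the chest spans x 380-536, y 232-353. The stopper is at (356,235), the ring at (349,309) and the foil cutter at (561,319). I'll zoom in next to get corner pixels.

```bash
python3 - <<'E'
import cv2
a=cv2.imread("pics/side0.png"); b=cv2.imread("pics/top0.png")
cv2.imwrite("pics/sc.png",cv2.resize(a[140:360,300:500],None,fx=2.7,fy=2.7,interpolation=cv2.INTER_CUBIC))
cv2.imwrite("pics/tc.png",cv2.resize(b[170:370,330:590],None,fx=3,fy=3,interpolation=cv2.INTER_CUBIC))
E
```

```text
(no output)
```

View pics/sc.png

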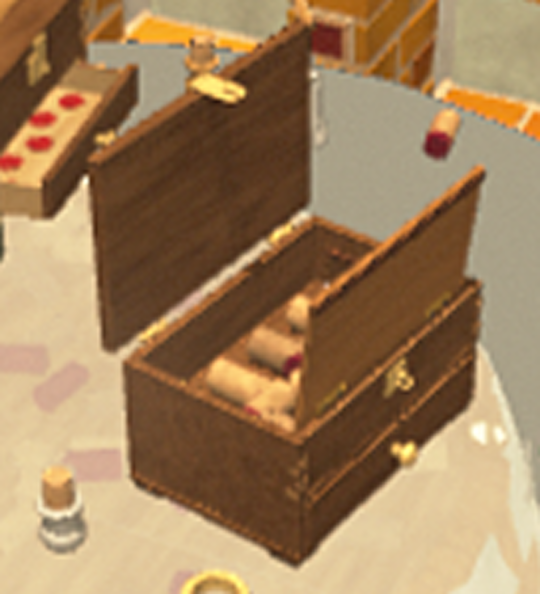

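View pics/tc.png

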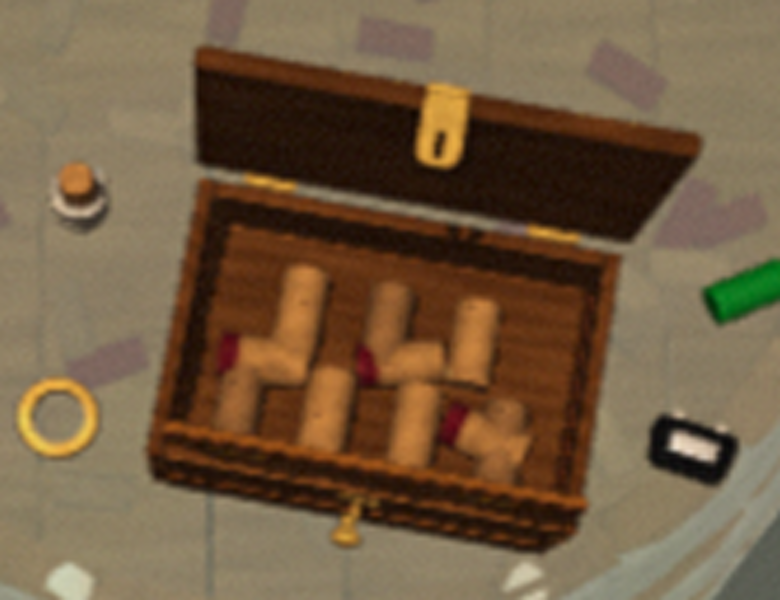

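```bash
cat > h.py <<'E'
import numpy as np, cv2
from scipy.optimize import least_squares
K={}
C={'side':dict(f=475.2155,c=(251.3119,185.2362),k=0.02178961,r=[0.59781222,-2.59818091,1.23473911],t=[498.98136,185.99684,1174.70878]),
'top':dict(f=435.92582,c=(254.00339,192.29268),k=0.02852764,r=[2.12304163,-2.13153024,0.17675217],t=[64.43935,518.06726,1003.91472])}
def proj(n,P):
    c=C[n];Km=np.array([[c['f'],0,c['c'][0]],[0,c['f'],c['c'][1]],[0,0,1.]])
    return cv2.projectPoints(np.array(P,float).reshape(-1,1,3),np.array(c['r']),np.array(c['t']),Km,np.array([c['k'],0,0,0.]))[0][:,0]
def ray_z(n,uv,z):
    c=C[n];Km=np.array([[c['f'],0,c['c'][0]],[0,c['f'],c['c'][1]],[0,0,1.]])
    p=cv2.undistortPoints(np.array([[uv]],float),Km,np.array([c['k'],0,0,0.]))[0,0]
    R=cv2.Rodrigues(np.array(c['r']))[0];o=-R.T@c['t'];d=R.T@np.array([p[0],p[1],1]);return o+d*(z-o[2])/d[2]
def sc(x,y):return ((300+x/2.7)*.64,(140+y/2.7)*.64)
def tc(x,y):return ((330+x/3)*.64,(170+y/3)*.64)
def chest(p,P):
    P=np.atleast_2d(P);c,s=np.cos(p[2]),np.sin(p[2])
    return np.c_[p[0]+c*P[:,0]-s*P[:,1],p[1]+s*P[:,0]+c*P[:,1],P[:,2]]
def leafpt(a,r,h,y): # h: offset on front/upper face
    return [-51+r*np.cos(a)-h*np.sin(a),y,94+r*np.sin(a)+h*np.cos(a)]
def lidpt(b,r,h,y): # b opening; r from hinge; h above underside
    return [79.5-r*np.cos(b)+h*np.sin(b),y,108+r*np.sin(b)+h*np.cos(b)]
E
cat > fit.py <<'E'
from h import *
def pts(p):
    x,y,w,a,b,xf,xr,yw=p
    return [('side',sc(127,362),[xr,yw,108]),('side',sc(302,440),[xf,yw,108]),('side',sc(298,563),[xf,yw,0]),('side',sc(135,487),[xr,yw,0]),('side',sc(478,288),[xf,-yw,108]),
    ('side',sc(92,163),lidpt(b,147,0,108)),('side',sc(104,350),lidpt(b,0,0,108)),('side',sc(310,22),lidpt(b,147,12,-108)),
    ('side',sc(315,308),leafpt(a,112,-2.5,93)),('side',sc(484,168),leafpt(a,112,2.5,-93)),
    ('top',tc(203,182),[xr,yw,108]),('top',tc(620,256),[xr,-yw,108]),
    ('top',tc(197,48),lidpt(b,147,12,108)),('top',tc(700,137),lidpt(b,147,12,-108)),('top',tc(632,240),lidpt(b,0,0,-108)),('top',tc(197,162),lidpt(b,0,0,108)),
    ('top',tc(165,425),leafpt(a,112,-2.5,93)),('top',tc(585,498),leafpt(a,112,-2.5,-93))]
def res(p):
    r=[]
    for n,uv,P in pts(p): r+=list(proj(n,chest(p,P))[0]-uv)
    return np.array(r+[(p[5]+66)/6,(p[6]-77)/6,(p[7]-107)/3])
s=least_squares(res,[600,-50,-.2,1.57,1.6,-66,77,107],loss='soft_l1')
print(np.round(s.x,3));print(np.round(res(s.x)[:-3].reshape(-1,2),1).tolist())
np.save('p.npy',s.x)
for n,uv,z in(('stopper',tc(79,195),15),('collar',tc(58,418),6),('knife',tc(693,448),7),('green',tc(745,290),12)):
    q=ray_z(n='top',uv=uv,z=z);print(n,q.round())
    p=s.x;c,si=np.cos(p[2]),np.sin(p[2]);d=q[:2]-p[:2];print('  chest frame',round(c*d[0]+si*d[1]),round(-si*d[0]+c*d[1]))
E
python3 fit.py
```

```text
[ 5.24469e+02 -2.65210e+01 -1.92000e-01  1.73700e+00  1.52800e+00
 -6.62540e+01  6.93730e+01  1.02961e+02]
[[-0.0, -1.0], [-0.7, -0.1], [0.0, 1.4], [-0.1, -0.4], [0.7, -1.9], [2.9, -0.1], [1.4, 1.4], [-1.6, -1.8], [-0.9, -1.3], [1.3, -0.3], [-0.4, -0.2], [-0.7, 0.1], [-0.7, -0.2], [0.7, 0.3], [-0.3, -0.3], [-0.4, -0.5], [-0.4, -0.4], [0.8, 1.1]]
stopper [631. 128.  15.]
  chest frame 75 172
collar [511. 139.   6.]
  chest frame -45 160
knife [ 493. -197.    7.]
  chest frame 2 -173
green [ 578. -227.   12.]
  chest frame 90 -187
```

```bash
cat > ov.py <<'E'
from h import *
import sys
def overlay(n,img,p,a,b,out,crop):
    im=cv2.resize(img,None,fx=4,fy=4,interpolation=cv2.INTER_CUBIC)
    def poly(L,col):
        q=proj(n,chest(p,L));q=((q+.5)*4-.5).round().astype(int);cv2.polylines(im,[q.reshape(-1,1,2)],True,col,1)
    for z in(0,108): poly([[-66,107,z],[77,107,z],[77,-107,z],[-66,-107,z]],(0,255,0))
    for h in(0,12): poly([lidpt(b,0,h,108),lidpt(b,147,h,108),lidpt(b,147,h,-108),lidpt(b,0,h,-108)],(255,0,0))
    for h in(-2.5,2.5): poly([leafpt(a,0,h,93),leafpt(a,112,h,93),leafpt(a,112,h,-93),leafpt(a,0,h,-93)],(0,255,255))
    x0,y0,x1,y1=[4*v for v in crop];cv2.imwrite(out,im[y0:y1,x0:x1])
E
python3 - <<'E'
from ov import *
from cell import viewer
p=np.load('p.npy');print(p)
for n,cr in(('side',(190,80,330,230)),('top',(230,100,400,240))):
    d=viewer.read_camera(n); cv2.imwrite(f'pics/raw_{n}.png',d['image'][:,:,::-1])
    overlay(n,d['image'][:,:,::-1].copy(),p,1.7,p[4],f'pics/ov_{n}.png',cr)
E
```

```text
[ 5.24469368e+02 -2.65211211e+01 -1.91765990e-01  1.73651095e+00
  1.52826419e+00 -6.62540469e+01  6.93728470e+01  1.02960961e+02]
```

View pics/ov_side.png

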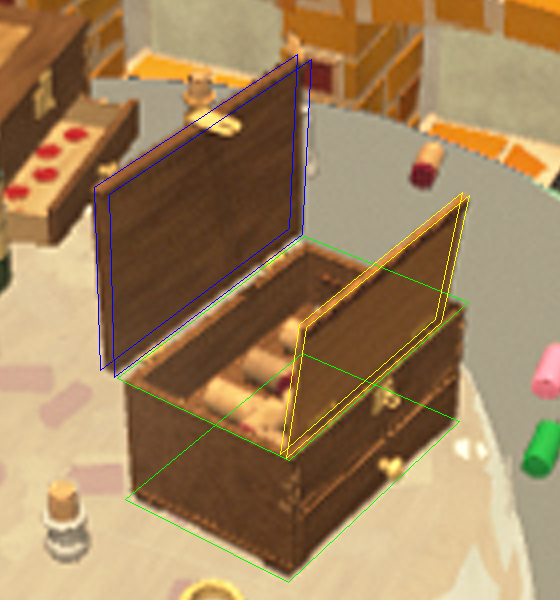

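View pics/ov_top.png

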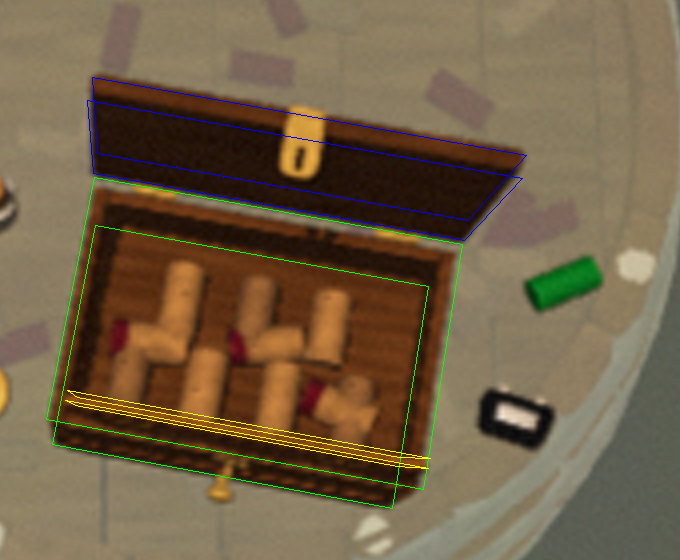

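```bash
python3 - <<'E'
import cv2
b=cv2.imread("pics/raw_top.png");a=cv2.imread("pics/raw_side.png")
cv2.imwrite("pics/tz.png",cv2.resize(b[190:232,236:346],None,fx=7,fy=7,interpolation=cv2.INTER_CUBIC))
cv2.imwrite("pics/sz.png",cv2.resize(a[120:220,250:312],None,fx=6,fy=6,interpolation=cv2.INTER_CUBIC))
cv2.imwrite("pics/sz2.png",cv2.resize(a[90:215,205:275],None,fx=4.8,fy=4.8,interpolation=cv2.INTER_CUBIC))
E
```

```text
(no output)
```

View pics/tz.png

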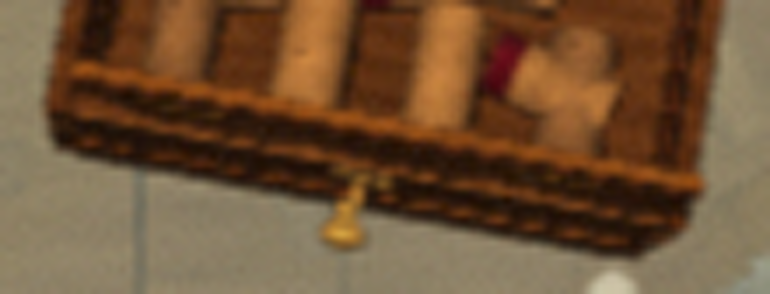

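View pics/sz.png

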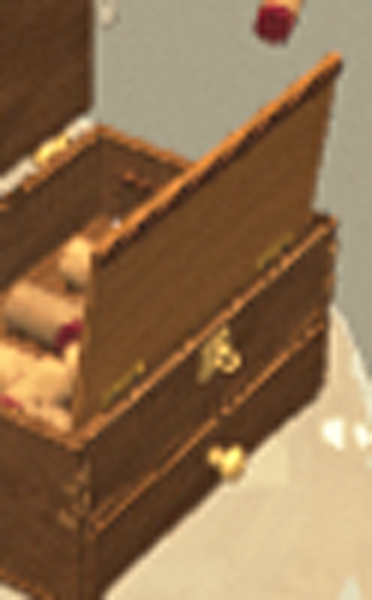

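View pics/sz2.png

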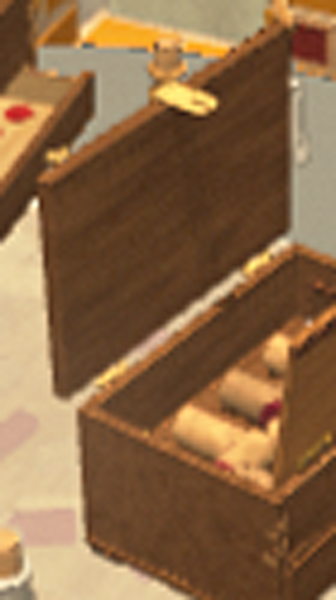

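```bash
cat > fit2.py <<'E'
from h import *
for n in C:
    R=cv2.Rodrigues(np.array(C[n]['r']))[0];print(n,(-R.T@C[n]['t']).round())
A=lambda x,y:(250+x/6,120+y/6)
B=lambda x,y:(205+x/4.8,90+y/4.8)
T=lambda x,y:(236+x/7,190+y/7)
def tc(x,y):return ((330+x/3)*.64,(170+y/3)*.64)
def pts(p):
    x,y,w,a,b,xf,xr,yw,r0,*o=p
    return [('side',B(82,410),[xr,yw,108]),('side',A(82,440),[xf,yw,108]),('side',sc(298,563),[xf,yw,0]),('side',B(92,547),[xr,yw,0]),('side',A(335,220),[xf,-yw,108]),('side',A(325,390),[xf,-yw,0]),('side',A(98,126),[xr,-yw,108]),
    ('side',B(40,185),lidpt(b,147,12,108)),('side',B(58,395),lidpt(b,r0,12,108)),('side',B(290,25),lidpt(b,147,12,-108)),('side',B(290,235),lidpt(b,r0,0,-108)),
    ('side',A(92,258),leafpt(a,112,2.5,93)),('side',A(341,58),leafpt(a,112,2.5,-93)),
    ('top',tc(203,182),[xr,yw,108]),('top',tc(620,256),[xr,-yw,108]),('top',T(58,148),[xf,yw,0]),('top',T(640,255),[xf,-yw,0]),
    ('top',tc(197,48),lidpt(b,147,12,108)),('top',tc(700,137),lidpt(b,147,12,-108)),('top',tc(632,240),lidpt(b,r0,0,-108)),('top',tc(197,162),lidpt(b,r0,0,108)),
    ('top',T(75,68),leafpt(a,112,-2.5,93)),('top',T(703,180),leafpt(a,112,-2.5,-93))]
def res(p):
    r=[];o=p[9:]
    for n,uv,P in pts(p): r+=list(proj(n,chest(p,P))[0]+(o[:2] if n=='side' else o[2:])-uv)
    return np.array(r+[(p[5]+66)/3,(p[6]-77)/3,(p[7]-106)/2,(p[8]-4)/4,*np.array(o)/.8])
s=least_squares(res,[530,-26,-.2,1.65,1.55,-66,77,107,3,0,0,0,0],loss='soft_l1')
print(np.round(s.x,3));print(np.round(res(s.x)[:46].reshape(-1,2),1).tolist())
J=np.linalg.inv(s.jac.T@s.jac);print(np.sqrt(np.diag(J)).round(3))
np.save('p.npy',s.x)
E
python3 fit2.py
```

```text
side [ 90. 930. 889.]
top [ 337.   55. 1079.]
[ 5.22262e+02 -2.68050e+01 -1.89000e-01  1.70900e+00  1.53900e+00
 -6.39750e+01  7.24780e+01  1.03440e+02  2.63700e+00  3.90000e-02
  6.85000e-01  1.01000e-01  6.80000e-02]
[[-0.1, -0.4], [-0.6, 1.0], [0.2, 2.0], [-0.4, 1.2], [0.3, -0.3], [-0.4, 1.1], [0.4, -0.5], [0.2, -1.3], [-1.7, 0.1], [-1.4, -1.5], [0.3, -0.7], [2.2, -0.5], [1.1, -0.3], [-0.2, -0.4], [-0.1, -0.3], [0.2, -0.0], [-0.8, -0.1], [-0.5, 0.3], [1.0, 0.5], [0.1, 0.3], [-0.4, 0.3], [-0.2, -0.8], [1.0, -0.1]]
[2.197 1.799 0.005 0.02  0.015 1.915 2.075 1.012 2.658 0.568 0.527 0.74
 0.67 ]
```

```bash
cat >> h.py <<'E'
def inch(p,q):
    c,s=np.cos(p[2]),np.sin(p[2]);d=np.array(q[:2])-p[:2];return np.array([c*d[0]+s*d[1],-s*d[0]+c*d[1]])
def go(cx,cy,ctip,tilt=0.,yaw=None,n=8):
    """rows to put tip centre (190 ahead of TCP) at chest cx,cy height ctip; tool x along chest x"""
    from cell import env
    from scipy.spatial.transform import Rotation as Ro
    p=np.load('p.npy');s=env.state();R0=Ro.from_euler('xyz',s['tcp_rot'])
    R1=Ro.from_euler('z',p[2])*Ro.from_euler('y',-tilt)*Ro.from_euler('x',np.pi)
    tip=chest(p,[[cx,cy,ctip]])[0];tcp=tip-190*R1.as_matrix()[:,2]
    d=R0.inv().apply(tcp-s['eef_pos']);r=(R0.inv()*R1).as_rotvec()/np.radians(6)
    print('d',d.round(1),'r',r.round(2),'tcp',tcp.round(),'dist',np.linalg.norm(d).round())
def where():
    from cell import env
    from scipy.spatial.transform import Rotation as Ro
    p=np.load('p.npy');s=env.state();R0=Ro.from_euler('xyz',s['tcp_rot']).as_matrix()
    t=s['eef_pos']+190*R0[:,2];c=inch(p,t)
    print('t %.2f tip chest x %.1f y %.1f z %.1f'%(s['t'],c[0],c[1],t[2]),'rot',s['tcp_rot'].round(3),'F',s['ft_force'].round(2),'j',s['joints'].round(2))
E
python3 - <<'E'
from h import *
p=np.load('p.npy')
for n,cam,uv,z in(('blackbase','side',(208*.64,303*.64),0),('greenbase','side',(287*.64,238*.64),0),('blacktop','side',(178*.64,140*.64),300),('greentop','side',(277*.64,132*.64),300),('greentop','side',(277*.64,132*.64),240),('greentop_t','top',(530*.64,25*.64),240),('greentop_t','top',(530*.64,25*.64),300),('blackbase','top',(360*.64,105*.64),0)):
    q=ray_z(cam,uv,z);print(n,q.round(),inch(p,q).round())
# hasp
print(inch(p,ray_z('top',tc(440,168),255)),inch(p,ray_z('top',tc(445,85),255)))
go(-110,0,230); where()
E
```

```text
blackbase [874. 134.  -0.] [315. 224.]
greenbase [ 854. -108.    0.] [341. -17.]
blacktop [916.  78. 300.] [367. 177.]
greentop [781. -17. 300.] [253.  58.]
greentop [ 852. -114.  240.] [340. -24.]
greentop_t [ 857. -118.  240.] [346. -27.]
greentop_t [ 820. -106.  300.] [307. -22.]
blackbase [862. 124.   0.] [305. 212.]
[54.6876866  -2.17225249] [90.58085908  1.71847604]
d [ 369.8 -438.2  -15.3] r [-0.01  0.    6.12] tcp [414.  -6. 420.] dist 574.0
t 0.20 tip chest x -144.1 y -572.3 z 214.4 rot [-3.141 -0.     0.453] F [-0.37 -0.05  1.45] j [-1.22  0.49  1.56  0.    1.09 -0.11]
```

Request:
{"method": "play_rows", "body": {"increments": [{"dx": 20,"dy": -24,"dz": -2,"rz": 0.3},{"dx": 46,"dy": -54,"dz": -4,"rz": 0.7},{"dx": 70,"dy": -84,"dz": -6,"rz": 1.2},{"dx": 96,"dy": -114,"dz": -8,"rz": 1.7},{"dx": 122,"dy": -144,"dz": -10,"rz": 2.2},{"dx": 148,"dy": -174,"dz": -12,"rz": 2.7},{"dx": 174,"dy": -206,"dz": -14,"rz": 3.2},{"dx": 200,"dy": -236,"dz": -15,"rz": 3.7}], "fingers": 0}}

```text
invalid input
```

```bash
python3 -c "
from h import *
where();go(-110,0,230)"
```

```text
t 0.20 tip chest x -144.1 y -572.3 z 214.4 rot [-3.141 -0.     0.453] F [-0.37 -0.05  1.45] j [-1.22  0.49  1.56  0.    1.09 -0.11]
d [ 369.8 -438.2  -15.3] r [-0.01  0.    6.12] tcp [414.  -6. 420.] dist 574.0
```

Request:
{"method": "play_rows", "body": {"increments": [{"dx": 20,"dy": -24,"dz": -2,"rx": 0,"ry": 0,"rz": 0.3},{"dx": 46,"dy": -54,"dz": -4,"rx": 0,"ry": 0,"rz": 0.7},{"dx": 70,"dy": -84,"dz": -6,"rx": 0,"ry": 0,"rz": 1.2},{"dx": 96,"dy": -114,"dz": -8,"rx": 0,"ry": 0,"rz": 1.7},{"dx": 122,"dy": -144,"dz": -10,"rx": 0,"ry": 0,"rz": 2.2},{"dx": 148,"dy": -174,"dz": -12,"rx": 0,"ry": 0,"rz": 2.7},{"dx": 174,"dy": -206,"dz": -14,"rx": 0,"ry": 0,"rz": 3.2},{"dx": 200,"dy": -236,"dz": -15,"rx": 0,"ry": 0,"rz": 3.7}], "fingers": 0}}

```text
t: 0.87
eef_pos: [349.9, -260.3, 419.8]
tcp_rot: [-3.141, -0.0, 0.062]
ft_force: [1.3, -0.3, 0.3]
opening: 0.495
```

```bash
python3 -c "
from h import *
where();go(-110,0,230)"
```

```text
t 0.87 tip chest x -125.5 y -261.6 z 229.8 rot [-3.141 -0.     0.062] F [ 1.27 -0.26  0.26] j [-0.79  0.2   1.98  0.    0.96  0.72]
d [ 8.000e+01 -2.496e+02 -1.000e-01] r [-0.   0.   2.4] tcp [414.  -6. 420.] dist 262.0
```

Request:
{"method": "play_rows", "body": {"increments": [{"dx": 12,"dy": -36,"dz": 0,"rx": 0,"ry": 0,"rz": 0.4},{"dx": 24,"dy": -72,"dz": 0,"rx": 0,"ry": 0,"rz": 0.8},{"dx": 35,"dy": -108,"dz": 0,"rx": 0,"ry": 0,"rz": 1.2},{"dx": 46,"dy": -144,"dz": 0,"rx": 0,"ry": 0,"rz": 1.6},{"dx": 58,"dy": -180,"dz": 0,"rx": 0,"ry": 0,"rz": 2.0},{"dx": 69,"dy": -215,"dz": 0,"rx": 0,"ry": 0,"rz": 2.3},{"dx": 80,"dy": -250,"dz": 0,"rx": 0,"ry": 0,"rz": 2.4},{"dx": 80,"dy": -250,"dz": 0,"rx": 0,"ry": 0,"rz": 2.4}], "fingers": 0}}

```text
t: 1.53
eef_pos: [414.6, -1.3, 420.0]
tcp_rot: [-3.14, -0.0, -0.185]
ft_force: [-0.1, 0.1, 0.6]
opening: 0.007
```

```bash
python3 - <<'E'
from h import *
from ov import overlay
from cell import viewer
where();go(-100,0,165)
p=np.load('p.npy')
for n,cr in(('side',(190,60,340,230)),('top',(230,100,400,250))):
    d=viewer.read_camera(n)
    overlay(n,d['image'][:,:,::-1].copy(),p,p[3],p[4],f'pics/b_{n}.png',cr)
E
```

```text
t 1.53 tip chest x -110.5 y 5.1 z 230.0 rot [-3.14  -0.    -0.185] F [-0.14  0.08  0.58] j [-0.16  0.17  2.02  0.    0.95  1.59]
d [10.5  5.  65. ] r [-0.01 -0.    0.04] tcp [424.  -8. 355.] dist 66.0
```

View pics/b_side.png

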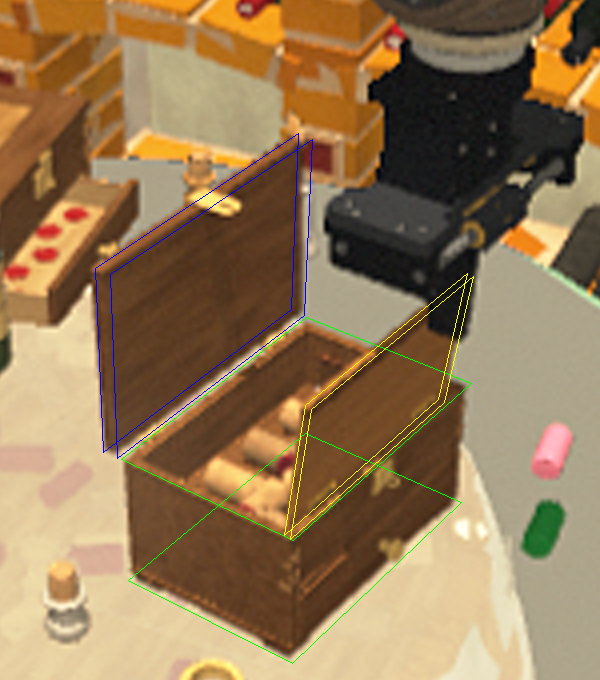

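View pics/b_top.png

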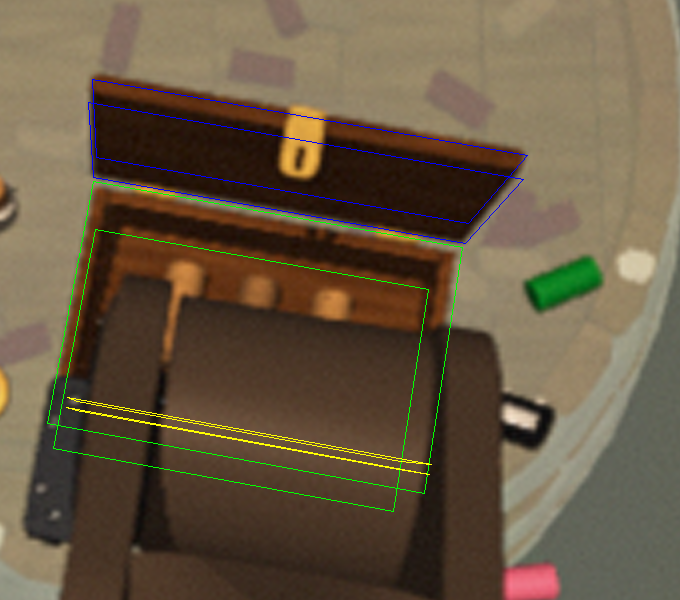

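Request:
{"method": "play_rows", "body": {"increments": [{"dx": 2,"dy": 2,"dz": 20,"rx": 0,"ry": 0,"rz": 0},{"dx": 5,"dy": 5,"dz": 45,"rx": 0,"ry": 0,"rz": 0},{"dx": 10,"dy": 5,"dz": 65,"rx": 0,"ry": 0,"rz": 0},{"dx": 10,"dy": 5,"dz": 65,"rx": 0,"ry": 0,"rz": 0},{"dx": 10,"dy": 5,"dz": 65,"rx": 0,"ry": 0,"rz": 0}]}}

```text
t: 2.05
eef_pos: [423.1, -12.6, 354.6]
tcp_rot: [-3.141, 0.002, -0.187]
ft_force: [-1.0, 0.4, 0.6]
opening: 0.002
```

```bash
cat > snap.py <<'E'
from h import *
from cell import viewer,env
import sys
from scipy.spatial.transform import Rotation as Ro
s=env.state();R=Ro.from_euler('xyz',s['tcp_rot']).as_matrix()
for n,cr in(('side',(190,60,340,230)),('top',(230,80,400,250))):
    if len(sys.argv)>2 and n not in sys.argv[2:]: continue
    im=cv2.resize(viewer.read_camera(n)['image'][:,:,::-1],None,fx=4,fy=4,interpolation=cv2.INTER_CUBIC)
    P=[s['eef_pos']+190*R[:,2]+a*R[:,0]+b*R[:,1] for a,b in((-10,-12),(10,-12),(10,12),(-10,12))]
    q=((proj(n,P)+.5)*4).round().astype(int);cv2.polylines(im,[q.reshape(-1,1,2)],True,(255,255,0),1)
    x0,y0,x1,y1=[4*v for v in cr];cv2.imwrite(f'pics/{sys.argv[1]}_{n}.png',im[y0:y1,x0:x1])
where()
E
python3 snap.py c side
```

```text
t 2.10 tip chest x -100.2 y -4.3 z 165.3 rot [-3.141e+00  1.000e-03 -1.870e-01] F [ 0.8  -0.92  0.77] j [-0.19  0.28  2.09  0.    0.78  1.57]
```

View pics/c_side.png

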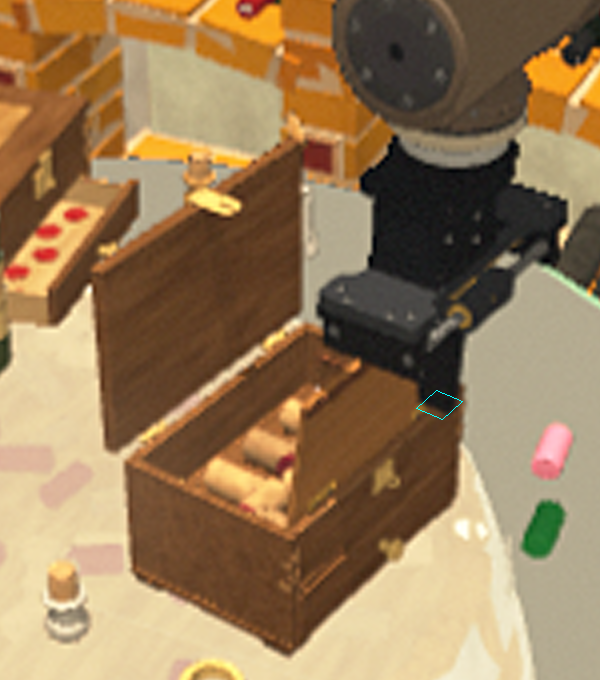

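```bash
python3 - <<'E'
import numpy as np
r=68
for a in np.arange(1.65,-0.01,-0.11):
    print(round(a,2),'dx',round(-51+r*np.cos(a)-2.5*np.sin(a)-10+100.2,1),'dz',round(165.3-(94+r*np.sin(a)+2.5*np.cos(a)),1))
E
```

```text
1.65 dx 31.3 dz 3.7
1.54 dx 38.8 dz 3.3
1.43 dx 46.3 dz 3.6
1.32 dx 53.7 dz 4.8
1.21 dx 60.9 dz 6.8
1.1 dx 67.8 dz 9.6
0.99 dx 74.4 dz 13.1
0.88 dx 80.6 dz 17.3
0.77 dx 86.3 dz 22.2
0.66 dx 91.4 dz 27.6
0.55 dx 95.9 dz 33.6
0.44 dx 99.7 dz 40.1
0.33 dx 102.7 dz 46.9
0.22 dx 105.0 dz 54.0
0.11 dx 106.5 dz 61.4
-0.0 dx 107.2 dz 68.8
```

Request:
{"method": "play_rows", "body": {"increments": [{"dx": 8,"dy": 0,"dz": 1,"rx": 0,"ry": 0,"rz": 0},{"dx": 16,"dy": 0,"dz": 2,"rx": 0,"ry": 0,"rz": 0},{"dx": 23,"dy": 0,"dz": 3,"rx": 0,"ry": 0,"rz": 0},{"dx": 30,"dy": 0,"dz": 3,"rx": 0,"ry": 0,"rz": 0},{"dx": 35,"dy": 0,"dz": 3,"rx": 0,"ry": 0,"rz": 0},{"dx": 40,"dy": 0,"dz": 3,"rx": 0,"ry": 0,"rz": 0},{"dx": 45,"dy": 0,"dz": 3,"rx": 0,"ry": 0,"rz": 0},{"dx": 50,"dy": 0,"dz": 4,"rx": 0,"ry": 0,"rz": 0}]}}

```text
t: 2.77
eef_pos: [472.7, -21.6, 351.3]
tcp_rot: [-3.141, 0.001, -0.187]
ft_force: [-0.9, -0.2, 0.9]
opening: 0.003
```

```bash
python3 snap.py d side
```

```text
t 2.82 tip chest x -49.0 y -4.2 z 161.1 rot [-3.141  0.    -0.187] F [ 0.08 -1.08  0.3 ] j [-0.19  0.35  1.98  0.    0.81  1.57]
```

View pics/d_side.png

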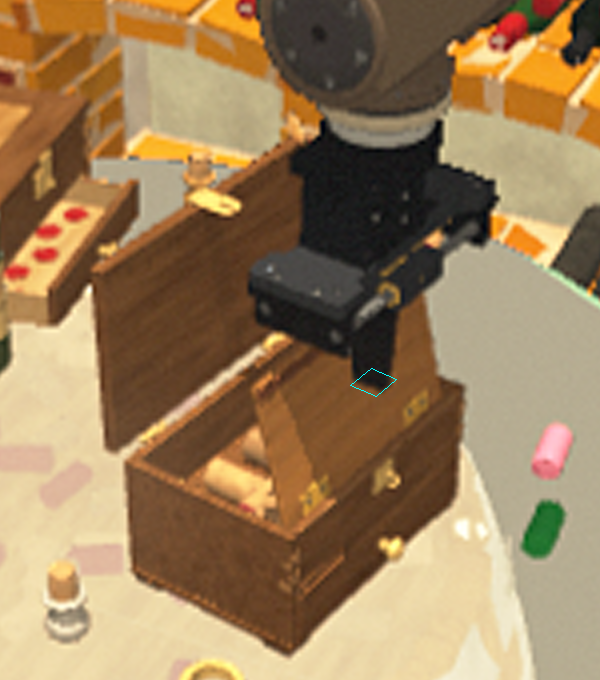

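Request:
{"method": "play_rows", "body": {"increments": [{"dx": 5,"dy": 0,"dz": 1,"rx": 0,"ry": 0,"rz": 0},{"dx": 10,"dy": 0,"dz": 3,"rx": 0,"ry": 0,"rz": 0},{"dx": 17,"dy": 0,"dz": 6,"rx": 0,"ry": 0,"rz": 0},{"dx": 23,"dy": 0,"dz": 9,"rx": 0,"ry": 0,"rz": 0},{"dx": 29,"dy": 0,"dz": 13,"rx": 0,"ry": 0,"rz": 0},{"dx": 35,"dy": 0,"dz": 18,"rx": 0,"ry": 0,"rz": 0},{"dx": 40,"dy": 0,"dz": 23,"rx": 0,"ry": 0,"rz": 0},{"dx": 45,"dy": 0,"dz": 29,"rx": 0,"ry": 0,"rz": 0}]}}

```text
t: 3.48
eef_pos: [518.1, -30.3, 321.6]
tcp_rot: [-3.141, 0.0, -0.187]
ft_force: [0.1, 0.9, 0.0]
opening: -0.0
```

```bash
python3 snap.py e side
```

```text
t 3.53 tip chest x -3.0 y -4.2 z 130.5 rot [-3.141e+00  1.000e-03 -1.870e-01] F [-0.67 -0.45 -1.25] j [-0.19  0.45  1.91  0.    0.78  1.57]
```

View pics/e_side.png

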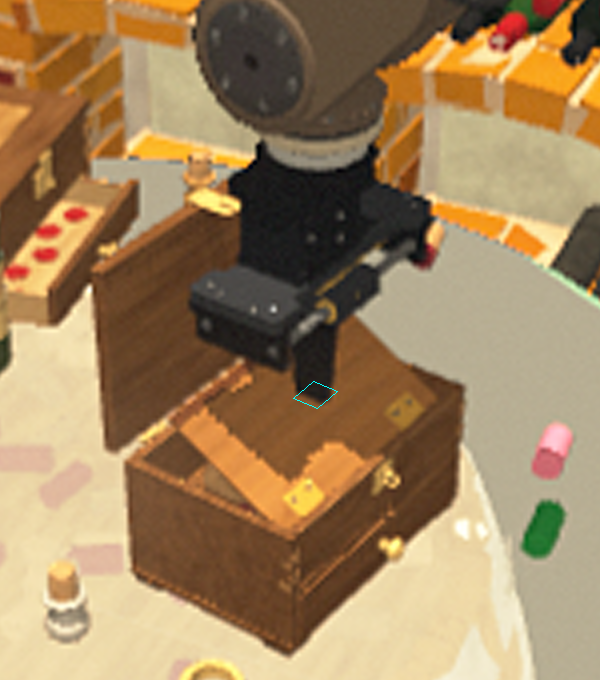

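Request:
{"method": "play_rows", "body": {"increments": [{"dx": 2,"dy": 0,"dz": 5,"rx": 0,"ry": 0,"rz": 0},{"dx": 5,"dy": 0,"dz": 12,"rx": 0,"ry": 0,"rz": 0},{"dx": 7,"dy": 0,"dz": 18,"rx": 0,"ry": 0,"rz": 0},{"dx": 9,"dy": 0,"dz": 23,"rx": 0,"ry": 0,"rz": 0},{"dx": 10,"dy": 0,"dz": 27,"rx": 0,"ry": 0,"rz": 0},{"dx": 10,"dy": 0,"dz": 29,"rx": 0,"ry": 0,"rz": 0},{"dx": 10,"dy": 0,"dz": 30,"rx": 0,"ry": 0,"rz": 0},{"dx": 10,"dy": 0,"dz": 30,"rx": 0,"ry": 0,"rz": 0}]}}

```text
t: 4.2
eef_pos: [528.4, -32.3, 290.4]
tcp_rot: [-3.141, 0.001, -0.187]
ft_force: [-0.5, 0.4, -0.1]
opening: 0.005
```

```bash
python3 -c "
from h import *
where()"
```

```text
t 4.20 tip chest x 6.9 y -4.2 z 100.4 rot [-3.141e+00  1.000e-03 -1.870e-01] F [-0.54  0.42 -0.14] j [-0.19  0.51  1.91  0.    0.72  1.57]
```

Request:
{"method": "play_rows", "body": {"increments": [{"dx": 0,"dy": 0,"dz": 1,"rx": 0,"ry": 0,"rz": 0},{"dx": 0,"dy": 0,"dz": 2,"rx": 0,"ry": 0,"rz": 0},{"dx": 0,"dy": 0,"dz": 3,"rx": 0,"ry": 0,"rz": 0},{"dx": 0,"dy": 0,"dz": 3.5,"rx": 0,"ry": 0,"rz": 0},{"dx": 0,"dy": 0,"dz": 3.5,"rx": 0,"ry": 0,"rz": 0}]}}

```text
t: 4.62
eef_pos: [528.4, -32.3, 286.9]
tcp_rot: [-3.141, 0.001, -0.187]
ft_force: [-0.1, -0.8, 0.8]
opening: 0.003
```

```bash
python3 -c "
from h import *
where()"
```

```text
t 4.62 tip chest x 6.9 y -4.2 z 96.9 rot [-3.141e+00  1.000e-03 -1.870e-01] F [-0.14 -0.8   0.8 ] j [-0.19  0.51  1.91  0.    0.71  1.57]
```

Request:
{"method": "play_rows", "body": {"increments": [{"dx": 0,"dy": 0,"dz": 0.5,"rx": 0,"ry": 0,"rz": 0},{"dx": 0,"dy": 0,"dz": 1,"rx": 0,"ry": 0,"rz": 0},{"dx": 0,"dy": 0,"dz": 1,"rx": 0,"ry": 0,"rz": 0}]}}

```text
t: 4.87
eef_pos: [528.3, -32.2, 286.7]
tcp_rot: [-3.141, 0.0, -0.187]
ft_force: [-2.9, 0.8, 11.5]
opening: 0.004
```

```bash
python3 -c "
from h import *
where()"
```

```text
t 4.87 tip chest x 6.9 y -4.1 z 96.7 rot [-3.141  0.    -0.187] F [-2.9   0.8  11.52] j [-0.19  0.51  1.91  0.    0.71  1.57]
```

The leaf met its stop: the tip is at z 96.7 (96.5 expected) with an 11.5 N reaction. Now I'll raise the tool and check.

Request:
{"method": "play_rows", "body": {"increments": [{"dx": -3,"dy": 0,"dz": -10,"rx": 0,"ry": 0,"rz": 0},{"dx": -10,"dy": 0,"dz": -40,"rx": 0,"ry": 0,"rz": 0},{"dx": -10,"dy": 0,"dz": -75,"rx": 0,"ry": 0,"rz": 0},{"dx": -10,"dy": 0,"dz": -110,"rx": 0,"ry": 0,"rz": 0},{"dx": -10,"dy": 0,"dz": -145,"rx": 0,"ry": 0,"rz": 0},{"dx": -10,"dy": 0,"dz": -180,"rx": 0,"ry": 0,"rz": 0},{"dx": -10,"dy": 0,"dz": -205,"rx": 0,"ry": 0,"rz": 0},{"dx": -10,"dy": 0,"dz": -205,"rx": 0,"ry": 0,"rz": 0}]}}

```text
t: 5.53
eef_pos: [518.0, -30.3, 497.3]
tcp_rot: [-3.141, -0.008, -0.187]
ft_force: [0.3, -0.1, -0.2]
opening: 0.003
```

```bash
python3 snap.py f
```

```text
t 5.63 tip chest x -3.3 y -4.2 z 302.5 rot [-3.141e+00 -1.000e-03 -1.870e-01] F [-0.31 -0.37 -0.52] j [-0.19  0.25  1.69  0.    1.2   1.57]
```

View pics/f_side.png

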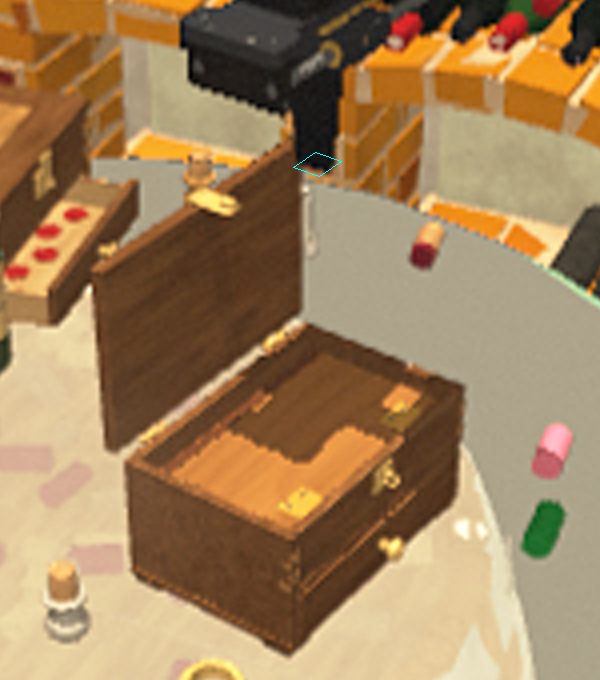

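View pics/f_top.png

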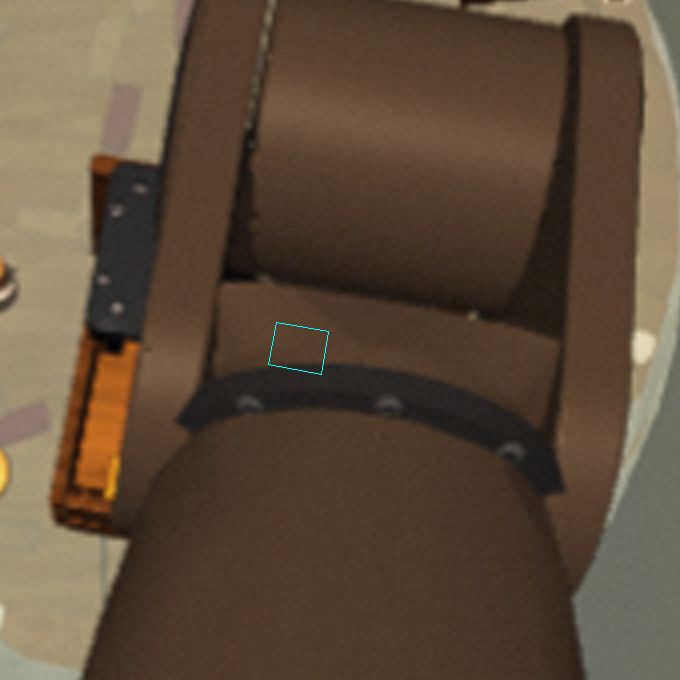

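Request:
{"method": "play_rows", "body": {"increments": [{"dx": 15,"dy": 0,"dz": 0,"rx": 0,"ry": 0,"rz": 0},{"dx": 45,"dy": 0,"dz": 0,"rx": 0,"ry": 0,"rz": 0},{"dx": 80,"dy": 0,"dz": 0,"rx": 0,"ry": 0,"rz": 0},{"dx": 115,"dy": -2,"dz": 0,"rx": 0,"ry": 0,"rz": 0},{"dx": 140,"dy": -4,"dz": 0,"rx": 0,"ry": 0,"rz": 0},{"dx": 140,"dy": -4,"dz": 25,"rx": 0,"ry": 0,"rz": 0},{"dx": 140,"dy": -4,"dz": 55,"rx": 0,"ry": 0,"rz": 0},{"dx": 140,"dy": -4,"dz": 80,"rx": 0,"ry": 0,"rz": 0}]}}

```text
t: 6.3
eef_pos: [656.2, -52.4, 409.0]
tcp_rot: [-3.141, 0.003, -0.187]
ft_force: [-0.2, -0.6, -0.2]
opening: 0.004
```

```bash
python3 snap.py g side
```

```text
t 6.35 tip chest x 134.0 y 0.0 z 214.0 rot [-3.141  0.01  -0.187] F [-0.67  1.04 -4.97] j [-0.18  0.54  1.47  0.    1.14  1.58]
```

View pics/g_side.png

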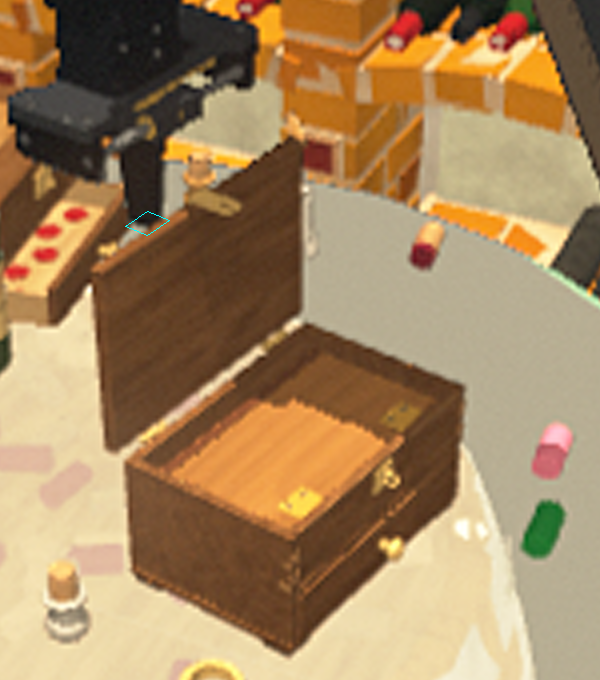

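```bash
python3 - <<'E'
from h import *
where()
from cell import env
s=env.state();z0=s['eef_pos'][2]-190;x0=inch(np.load('p.npy'),s['eef_pos'])[0]
r=108
for b in np.arange(1.60,-0.01,-0.1):
    q=lidpt(b,r,12,0);print(round(b,2),'dx',round(q[0]+10-x0,1),'dz',round(z0-q[2],1))
E
```

```text
t 6.35 tip chest x 134.0 y 0.0 z 214.0 rot [-3.141  0.01  -0.187] F [-0.67  1.04 -4.97] j [-0.18  0.54  1.47  0.    1.14  1.58]
1.6 dx -31.2 dz -1.6
1.5 dx -42.0 dz -2.5
1.4 dx -52.9 dz -2.4
1.3 dx -63.7 dz -1.2
1.2 dx -74.3 dz 1.0
1.1 dx -84.6 dz 4.3
1.0 dx -94.6 dz 8.7
0.9 dx -104.1 dz 14.0
0.8 dx -113.0 dz 20.2
0.7 dx -121.2 dz 27.3
0.6 dx -128.7 dz 35.2
0.5 dx -135.4 dz 43.7
0.4 dx -141.2 dz 52.9
0.3 dx -146.0 dz 62.7
0.2 dx -149.8 dz 72.8
0.1 dx -152.6 dz 83.3
-0.0 dx -154.4 dz 94.0
```

Request:
{"method": "play_rows", "body": {"increments": [{"dx": -8,"dy": 0,"dz": -3,"rx": 0,"ry": 0,"rz": 0},{"dx": -18,"dy": 0,"dz": -3,"rx": 0,"ry": 0,"rz": 0},{"dx": -26,"dy": 0,"dz": -3,"rx": 0,"ry": 0,"rz": 0},{"dx": -32,"dy": 0,"dz": -3,"rx": 0,"ry": 0,"rz": 0},{"dx": -38,"dy": 0,"dz": -3,"rx": 0,"ry": 0,"rz": 0},{"dx": -44,"dy": 0,"dz": -3,"rx": 0,"ry": 0,"rz": 0},{"dx": -50,"dy": 0,"dz": -3,"rx": 0,"ry": 0,"rz": 0},{"dx": -56,"dy": 0,"dz": -2,"rx": 0,"ry": 0,"rz": 0}]}}

```text
t: 7.02
eef_pos: [600.2, -41.8, 407.0]
tcp_rot: [-3.141, 0.009, -0.187]
ft_force: [0.7, -0.1, 0.8]
opening: 0.004
```

```bash
python3 snap.py i side;  python3 -c "
from h import *
where()"
```

```text
t 7.07 tip chest x 76.7 y -0.1 z 216.8 rot [-3.141  0.01  -0.187] F [1.06 0.34 0.81] j [-0.18  0.46  1.62  0.    1.08  1.58]
t 7.07 tip chest x 76.7 y -0.1 z 216.8 rot [-3.141  0.01  -0.187] F [1.06 0.34 0.81] j [-0.18  0.46  1.62  0.    1.08  1.58]
```

View pics/i_side.png

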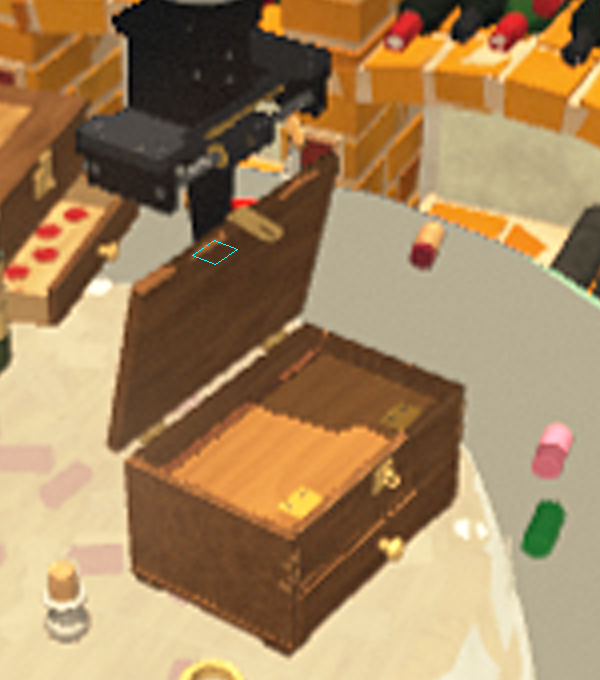

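Request:
{"method": "play_rows", "body": {"increments": [{"dx": -8,"dy": 0,"dz": 2,"rx": 0,"ry": 0,"rz": 0},{"dx": -17,"dy": 0,"dz": 4,"rx": 0,"ry": 0,"rz": 0},{"dx": -27,"dy": 0,"dz": 7,"rx": 0,"ry": 0,"rz": 0},{"dx": -37,"dy": 0,"dz": 11,"rx": 0,"ry": 0,"rz": 0},{"dx": -47,"dy": 0,"dz": 17,"rx": 0,"ry": 0,"rz": 0},{"dx": -56,"dy": 0,"dz": 23,"rx": 0,"ry": 0,"rz": 0},{"dx": -64,"dy": 0,"dz": 30,"rx": 0,"ry": 0,"rz": 0},{"dx": -70,"dy": 0,"dz": 37,"rx": 0,"ry": 0,"rz": 0}]}}

```text
t: 7.73
eef_pos: [529.3, -28.4, 370.3]
tcp_rot: [-3.141, 0.01, -0.187]
ft_force: [-0.5, -0.5, 1.1]
opening: 0.004
```

```bash
python3 snap.py j side
```

```text
t 7.78 tip chest x 4.1 y -0.2 z 179.0 rot [-3.142  0.012 -0.187] F [-1.18  0.05 -1.57] j [-0.18  0.4   1.83  0.    0.92  1.58]
```

View pics/j_side.png

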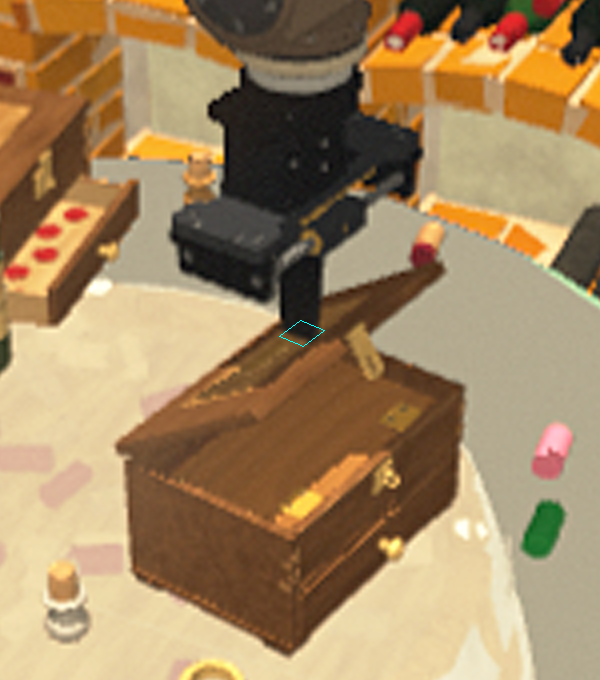

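Request:
{"method": "play_rows", "body": {"increments": [{"dx": -5,"dy": 0,"dz": 8,"rx": 0,"ry": 0,"rz": 0},{"dx": -11,"dy": 0,"dz": 17,"rx": 0,"ry": 0,"rz": 0},{"dx": -16,"dy": 0,"dz": 27,"rx": 0,"ry": 0,"rz": 0},{"dx": -20,"dy": 0,"dz": 36,"rx": 0,"ry": 0,"rz": 0},{"dx": -23,"dy": 0,"dz": 44,"rx": 0,"ry": 0,"rz": 0},{"dx": -24,"dy": 0,"dz": 50,"rx": 0,"ry": 0,"rz": 0},{"dx": -25,"dy": 0,"dz": 54,"rx": 0,"ry": 0,"rz": 0},{"dx": -25,"dy": 0,"dz": 55,"rx": 0,"ry": 0,"rz": 0}]}}

```text
t: 8.45
eef_pos: [503.2, -23.4, 313.7]
tcp_rot: [-3.142, 0.013, -0.187]
ft_force: [0.2, -0.2, 0.6]
opening: 0.002
```

```bash
python3 snap.py k side
```

```text
t 8.50 tip chest x -21.7 y -0.2 z 123.9 rot [-3.142  0.013 -0.187] F [ 0.16  0.11 -0.6 ] j [-0.18  0.45  1.95  0.    0.76  1.58]
```

View pics/k_side.png

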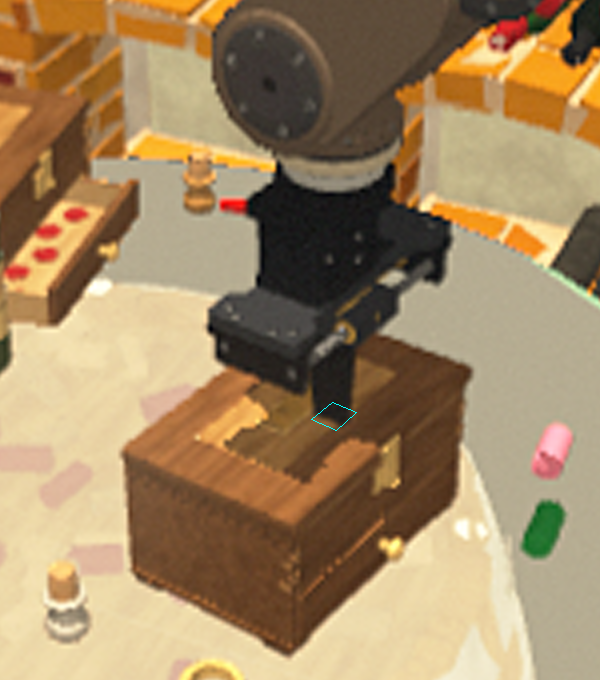

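Request:
{"method": "play_rows", "body": {"increments": [{"dx": 0,"dy": 0,"dz": 1,"rx": 0,"ry": 0,"rz": 0},{"dx": 0,"dy": 0,"dz": 2,"rx": 0,"ry": 0,"rz": 0},{"dx": 0,"dy": 0,"dz": 3,"rx": 0,"ry": 0,"rz": 0},{"dx": 0,"dy": 0,"dz": 3,"rx": 0,"ry": 0,"rz": 0}]}}

```text
t: 8.83
eef_pos: [503.4, -23.4, 310.9]
tcp_rot: [-3.142, 0.013, -0.187]
ft_force: [0.6, 0.1, -0.2]
opening: 0.005
```

```bash
python3 -c "
from h import *
where()"
```

```text
t 8.83 tip chest x -21.6 y -0.2 z 120.9 rot [-3.142  0.013 -0.187] F [ 0.56  0.14 -0.23] j [-0.18  0.45  1.95  0.    0.75  1.58]
```

Request:
{"method": "play_rows", "body": {"increments": [{"dx": 0,"dy": 0,"dz": 0.5,"rx": 0,"ry": 0,"rz": 0},{"dx": 0,"dy": 0,"dz": 1,"rx": 0,"ry": 0,"rz": 0},{"dx": 0,"dy": 0,"dz": 1.5,"rx": 0,"ry": 0,"rz": 0},{"dx": 0,"dy": 0,"dz": 1.5,"rx": 0,"ry": 0,"rz": 0}]}}

```text
t: 9.17
eef_pos: [503.3, -23.4, 310.3]
tcp_rot: [-3.142, 0.012, -0.186]
ft_force: [-2.5, -0.1, 12.8]
opening: 0.007
```

```bash
python3 -c "
from h import *
where()"
```

```text
t 9.17 tip chest x -21.5 y -0.2 z 120.3 rot [-3.142  0.012 -0.186] F [-2.53 -0.1  12.8 ] j [-0.18  0.45  1.95  0.    0.75  1.58]
```

The lid met its stop: the tip is at z 120.3 (120 expected) with a 12.8 N reaction. I'll lift the tool clear and back towards the robot.

Request:
{"method": "play_rows", "body": {"increments": [{"dx": 0,"dy": 0,"dz": -8,"rx": 0,"ry": 0,"rz": 0},{"dx": 0,"dy": 0,"dz": -35,"rx": 0,"ry": 0,"rz": 0},{"dx": 0,"dy": 0,"dz": -70,"rx": 0,"ry": 0,"rz": 0},{"dx": 0,"dy": 20,"dz": -100,"rx": 0,"ry": 0,"rz": 0},{"dx": -20,"dy": 50,"dz": -120,"rx": 0,"ry": 0,"rz": 0},{"dx": -40,"dy": 85,"dz": -130,"rx": 0,"ry": 0,"rz": 0},{"dx": -60,"dy": 120,"dz": -140,"rx": 0,"ry": 0,"rz": 0},{"dx": -80,"dy": 155,"dz": -140,"rx": 0,"ry": 0,"rz": 0}]}}

```text
t: 9.83
eef_pos: [396.3, -162.0, 453.4]
tcp_rot: [3.14, 0.009, -0.186]
ft_force: [0.1, -0.4, 0.1]
opening: 0.003
```

Request:
{"method": "play_rows", "body": {"increments": [{"dx": -10,"dy": 35,"dz": 0,"rx": 0,"ry": 0,"rz": 0},{"dx": -15,"dy": 70,"dz": 0,"rx": 0,"ry": 0,"rz": 0},{"dx": -20,"dy": 105,"dz": 0,"rx": 0,"ry": 0,"rz": 0},{"dx": -25,"dy": 140,"dz": 0,"rx": 0,"ry": 0,"rz": 0},{"dx": -30,"dy": 175,"dz": 0,"rx": 0,"ry": 0,"rz": 0},{"dx": -30,"dy": 200,"dz": 0,"rx": 0,"ry": 0,"rz": 0},{"dx": -30,"dy": 200,"dz": 0,"rx": 0,"ry": 0,"rz": 0}]}}

```text
t: 10.42
eef_pos: [328.9, -356.6, 454.1]
tcp_rot: [3.139, 0.008, -0.189]
ft_force: [-0.3, 0.3, -0.4]
opening: 0.006
```

```bash
python3 - <<'E'
from ov import *
from h import where
from cell import viewer
p=np.load('p.npy');where()
for n,cr in(('side',(190,60,340,230)),('top',(210,80,400,250))):
    d=viewer.read_camera(n);im=d['image'][:,:,::-1].copy();cv2.imwrite(f'pics/z_raw_{n}.png',im)
    overlay(n,im,p,0,0,f'pics/z_{n}.png',cr)
E
```

```text
t 10.42 tip chest x -129.7 y -360.7 z 264.1 rot [ 3.139  0.008 -0.189] F [-0.26  0.3  -0.36] j [-0.96  0.24  1.82 -0.01  1.09  0.8 ]
```

View pics/z_side.png

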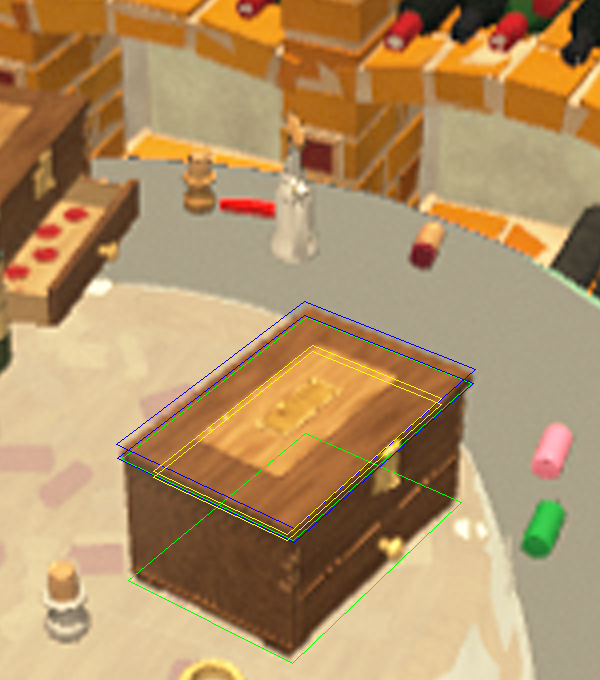

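View pics/z_top.png

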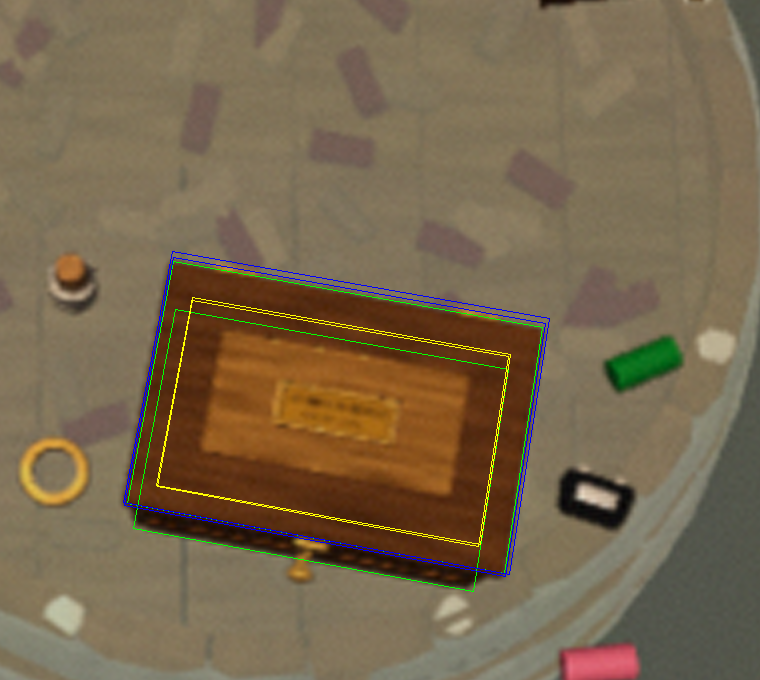

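```bash
python3 - <<'E'
import cv2,numpy as np
a=cv2.imread('pics/raw_top.png');b=cv2.imread('pics/z_raw_top.png')
g=lambda i:cv2.cvtColor(i,cv2.COLOR_BGR2GRAY)
for n,(x,y) in dict(stopper=(228,150),ring=(223,198),knife=(359,204)).items():
    t=g(a)[y-14:y+14,x-14:x+14];r=cv2.matchTemplate(g(b)[y-20:y+20,x-20:x+20],t,cv2.TM_CCOEFF_NORMED)
    print(n,r.max().round(3),np.array(np.unravel_index(r.argmax(),r.shape))-6)
from cell import env
env.job_done()
E
```

```text
stopper 0.975 [0 0]
ring 0.992 [0 0]
knife 0.998 [0 0]
the job is handed in; nothing more can be done
```

The chest is closed and the job is handed in, at about 10.5 s on the robot's clock. I pushed the leaf down first, then swung the lid shut over it, both with the closed fingertips.

- **Leaf:** it met its stop with the fingertips at z 96.7 mm (96.5 expected), with about 11.5 N pressing back. The side picture then showed it lying flat below the rim.
- **Lid:** it met its stop with the fingertips at z 120.3 mm (120 expected), with about 12.8 N pressing back. The final pictures show it level and closed all round.
- **Beside the chest:** matching the before and after top pictures shows no shift, to the pixel, for the stopper, the ring or the foil cutter.
- **Corks:** they were inside the chest before the leaf went down. They can't be seen now, so I couldn't check them again.
- **At hand-in:** the arm was well clear of the chest, and the force reading was at its noise level.

**Checks that disagreed:** my fit of the chest's position from the pictures was off by up to about 2 pixels. It also put the leaf's starting angle at 1.709 rad, just past its 1.7 limit. I allowed for a few millimetres of error and used the force readings for the last few millimetres of each push.

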